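# Find the hidden catch of an access hatch and open it

## Task

Open the access hatch that lies face up on the bench. Its catch is hidden: of the five flush round caps in the near rail, four only cover screws and one is a sprung push button; feel along them with the fingertips for the one that gives and press it in until the door springs ajar. Then let the button go and push the door up and over with the fingers until it stays open by itself, leaning back past upright; nothing needs gripping, so do not lift or shift the loose things on the bench.

Things in the scene. Friction and masses are not known exactly. Their poses are not given: they have to be found in the camera images.
- hatch: access hatch, fixed, face up: grey frame 270 mm (x) by 350 mm (y), face 60 mm above the bench. Origin: centre of the underside, z up, x from the near rail with its caps to the hinge rail. Near rail x = -135 to -77 mm; plaster-faced door, flush, x = -74 to +92, y = -142 to +142; hinge axis along y at x = +93, z = 60. A keeper under the free edge hangs 30 mm below the door face
- button (a joint): travel of the hidden button, in m: 0 at rest, 0.007 fully in. It needs about 1.5 N to start and 4 N to go fully in; the door is released at about 0.0035. It springs back when let go. The four screw covers do not give at all
- door (a joint): opening angle of the door, rad: 0 shut and latched; about 0.4 where its sprung lifters leave it once released (free edge 68 mm above the frame); 1.57 upright; 1.92 at the stop. Past about 1.7 it falls slowly to the stop and stays; let go before 1.6 it falls back to 0.4. About 0.4 kg, swings easily
- door_edge (a point): middle of the door's free edge, half-way through its 10 mm thickness; 166 mm from the hinge axis. It moves with the door
- cover_0 (a point): cap place 0 in the near rail (far right, seen from the robot): centre of the top of a round grey cap of 44 mm diameter that sits 1 mm below the frame's face. Any one of the five places may hold the button; the caps look alike. Each sits in a 46 mm hollow that shut fingertips can enter
- cover_1 (a point): cap place 1 in the near rail (right of the middle, seen from the robot): centre of the top of a round grey cap of 44 mm diameter that sits 1 mm below the frame's face. Any one of the five places may hold the button; the caps look alike. Each sits in a 46 mm hollow that shut fingertips can enter
- cover_2 (a point): cap place 2 in the near rail (middle, seen from the robot): centre of the top of a round grey cap of 44 mm diameter that sits 1 mm below the frame's face. Any one of the five places may hold the button; the caps look alike. Each sits in a 46 mm hollow that shut fingertips can enter
- cover_3 (a point): cap place 3 in the near rail (left of the middle, seen from the robot): centre of the top of a round grey cap of 44 mm diameter that sits 1 mm below the frame's face. Any one of the five places may hold the button; the caps look alike. Each sits in a 46 mm hollow that shut fingertips can enter
- cover_4 (a point): cap place 4 in the near rail (far left, seen from the robot): centre of the top of a round grey cap of 44 mm diameter that sits 1 mm below the frame's face. Any one of the five places may hold the button; the caps look alike. Each sits in a 46 mm hollow that shut fingertips can enter
- marker: white and black marker pen, 135 mm long and 17 mm thick, lying on the bench along the right-hand side of the hatch (origin: centre of its underside)
- rosette_mid: white plaster rosette, 100x92x19 mm, lying flat to the right of the hatch (origin: centre of its underside)
- rosette_small: small white plaster rosette, 73x73x19 mm, lying flat to the left of the hatch (origin: centre of its underside)
- chisel: chisel with an orange handle, 232 mm long and 30 mm high, lying to the right of the hatch (origin: middle of its length, underside)

How it is judged:
On the way, in this order (a step that is already met when the one before it is completed fails the run):
1. the hidden button is pressed in (over 3 mm) (value of joint button above 0.003 m).
2. the door has sprung ajar and the button is let go (value of joint door above 0.25 rad and value of joint button below 0.0015 m), for 0.1 s.
At the end, for the whole second after the job is handed in: The door leans back past upright (joint above 1.6 rad) and stays so by itself, the button is out again, and each listed loose thing is within 20 mm of where it began (value of joint door above 1.6 rad and value of joint button below 0.0015 m and distance of each of marker, rosette_mid, rosette_small, chisel from where it was at the start of the episode below 0.02 m); the robot touches nothing.
It fails at once if a loose thing on the bench is lifted, carried or pushed more than 20 mm (distance of any of marker, rosette_mid, rosette_small, chisel from where it was at the start of the episode above 0.02 m).
It also fails if it takes over 61 s, if anything falls off the work surface, if the arm or the gripper's body presses on something with over 40 N, if the wrist force passes 120 N, or if a joint passes its speed limit or range.

## Robot

A 7-joint arm with a two-finger parallel gripper is mounted at the origin on a cart in front of the work surface, level with it; the furniture and walls round the work are solid. World frame = base frame: x ahead of the robot, y to its left, z up, the work surface at z = 0. Lengths are in m, angles in rad, forces in N, time in s.
With the tool pointing down it reaches from about 0.35 to 0.9 m from the base axis. Payload 8.1 kg.
Tool frame: the origin (TCP) lies midway between the tips of the shut fingers; the grasp point (between the pads) lies 19 mm behind it; z points along the fingers, y is the line along which they close (so a half turn about z gives the same grasp; the last joint's range is limited). The gripper opens to 92 mm and grips with 3 to 60 N. Pads are 19 mm wide; open, the fingers measure 130 mm over their backs; the gripper's body (75 mm by 190 mm) begins 47 mm behind the grasp point.
Start: joints at [-1.317, 0.434, 0.025, 1.573, -0.012, 1.134, -0.075], TCP at [0.218, 0.586, 0.227] pointing down, gripper open.
Joint ranges: [-2.62, 2.62], [-0.44, 2.09], [-1.27, 1.32], [0.08, 2.57], [-1.32, 4.46], [0.12, 2], [-2.74, 2.74]. Speed limits (rad/s): [2.22, 2.22, 3.01, 3.01, 3.14, 3.14, 3.14].

## Interface

Orientations are given as a rotation vector (axis times angle).
In Python, from cell import observe, get_image, camera_model, sign_off, recognise, silhouettes gives the robot as it stands.
- The arm moves only by the tool apply_moves, never from a script. Its argument "motion" is a list of rows, each an object of numbers: "x", "y", "z": the shift along the world's x, y, z in cm; "yaw": the turn about the world's z in degrees; "hand": the opening, from -1 (shut) to 1 (fully open), so that 0 is half open. In form: [{"x": .., "y": .., "z": .., "yaw": .., "hand": ..}, ...]. A call has 1 to 10 rows; each row is the pose to reach, as a shift and turn from the pose commanded when the call began; what a row does not reach only later rows make up. A row lasts 1/8 s, in which the tool goes at most 62.5 mm and 10.7 degrees, less where a joint would pass 70% of its speed; a pose out of reach is approached as far as the arm can. A call with a gripper value outside its range is refused whole. The fingers move at their own pace and stop on an object; "newtons" is the grip in N (left out, the last holds). Time passes only in rows, so rows that repeat a pose let the fingers close. It gives the time, the measured TCP pose, the force, the opening and the grip force at its end, in the units of the state.
- observe(): the state, without advancing time (a new reading comes with each control period).
- get_image(name): name is "side" or "top" or "wrist"; returns the picture (480x640x3 uint8, blue, green, red); there is no depth.
- camera_model(name): a dict with "camera_matrix" (3x3 intrinsics, pixels), "T" (4x4, takes a point from camera to world coordinates). Camera axes: x right, y up, looking along -z (the intrinsics and any distortion apply to the point x, -y, -z); pixel columns grow to the right and rows downward; lengths in m; the calibration is good to about 2 mm. The wrist camera is an equidistant fisheye: a pixel r from the principal point sees the ray r / f radians off the axis. A picture is of the moment at which its call begins: read the wrist's pose just before it. camera_model takes no time and is no camera call; for the wrist camera it gives the pose at the moment of the call.
- sign_off(): hands the job in; it is judged then, once.
Trained networks look in the newest picture that a camera, given by its name, has taken for a name from the list of things; names that differ only in an ending like _2 or _b are one class to them, and where a whole thing is asked for, a point or a joint stands for the part that bears it (a point fixed in the world has none). Each returns a list of dicts, best first, with "p" (0 to 1); they miss things now and then, are a little off and sometimes report something else, mostly with a low value. They report only what shows in the picture. A call takes as long as a camera call.
- recognise(query, camera): "rect" ([left, top, right, bottom] in pixels, round what is visible of it).
- silhouettes(query, camera): "mask" (480x640 bool, what is visible of it) and "rect" ([left, top, right, bottom] in pixels, round what is visible of it).
The state is a dict: "clock": time; "joints": joint angles; "dq": joint speeds; "joint_efforts": joint torques, N m; "position": TCP position; "ee_rot": TCP orientation; "force": force on the tool from outside, world axes, zero at the start; "ft_torque": the same for the moment, N m; "width": opening from 0.0 (shut) to 1.0 (fully open); "gripper_force": force on a finger pad.
Only numpy, scipy, OpenCV 4.12 (cv2) and the standard library are available. Lean on these libraries where they do the work, as an engineer would, in place of code of your own. Each camera call takes 0.05 s, during which the arm holds its last target. There are 200 camera calls.

## Working session

There is one attempt and no reset: what is moved stays moved. The work goes in short steps, Python scripts to look and compute and a tool call to move; the robot and the scene stay as the last step left them, time stands still between calls to the robot, and variables do not carry over. Pictures are saved under pics/ and viewed, at most 10 in all, crops included, and the job is handed in when it is done.

Besides the shell and the picture viewer there is one more tool, called after ">>>" as name(argument=value, ...), one argument or row to a line, values as JSON. apply_moves: Moves the arm, as the interface text tells. Its arguments: {"type":"object","properties":{"motion":{"type":"array","items":{"type":"object","properties":{"x":{"type":"number"},"y":{"type":"number"},"z":{"type":"number"},"yaw":{"type":"number"},"hand":{"type":"number"}}}},"newtons":{"type":"number"}},"required":["motion"]}

```bash
mkdir -p pics; ls; python3 - <<'E'
from cell import *
import cv2, numpy as np
s=observe(); print({k:np.round(s[k],3) for k in s})
for n in ("top","side"):
    im=get_image(n); cv2.imwrite(f"pics/{n}0.png",im)
    m=camera_model(n); print(n,np.round(m["camera_matrix"],1).tolist(),np.round(m["T"],3).tolist(), m.keys())
    for q in ["hatch","cover_0","door","marker","chisel","rosette_mid","rosette_small"]:
        print(q,[(np.round(d["rect"]).tolist(),round(d["p"],2)) for d in recognise(q,n)][:6])
E
```

```text
pics
{'clock': np.float64(0.0), 'joints': array([-1.317,  0.435,  0.025,  1.574, -0.012,  1.134, -0.075]), 'dq': array([-0.001, -0.002,  0.002,  0.   , -0.001, -0.001,  0.   ]), 'joint_efforts': array([-1.0000e-03, -6.6786e+01,  9.8400e-01, -3.1446e+01, -6.0000e-02,
        4.3000e-02,  0.0000e+00]), 'position': array([0.218, 0.585, 0.226]), 'ee_rot': array([-5.580e-01, -3.092e+00,  2.000e-03]), 'force': array([ 0.898, -0.214,  0.691]), 'ft_torque': array([ 0.021, -0.036, -0.003]), 'gripper_force': np.float64(0.0), 'width': np.float64(0.999)}
top [[560.3, 0.0, 330.3], [0.0, 560.3, 243.0], [0.0, 0.0, 1.0]] [[-0.016, 0.998, -0.055, 0.47], [-1.0, -0.017, -0.014, -0.141], [-0.015, 0.055, 0.998, 1.387], [0.0, 0.0, 0.0, 1.0]] dict_keys(['camera_matrix', 'T'])
hatch [([213.0, 149.0, 386.0, 296.0], 0.72)]
cover_0 [([215.0, 151.0, 381.0, 296.0], 0.73)]
door [([230.0, 173.0, 362.0, 266.0], 0.79)]
marker [([381.0, 198.0, 398.0, 253.0], 0.77)]
chisel [([463.0, 164.0, 490.0, 252.0], 0.61)]
rosette_mid [([487.0, 282.0, 528.0, 324.0], 0.73)]
rosette_small [([150.0, 179.0, 181.0, 207.0], 0.98), ([297.0, 258.0, 317.0, 272.0], 0.15)]
side [[548.8, 0.0, 320.5], [0.0, 548.8, 232.5], [0.0, 0.0, 1.0]] [[-0.883, 0.319, -0.343, -0.018], [-0.469, -0.586, 0.661, 0.973], [0.01, 0.745, 0.667, 1.181], [0.0, 0.0, 0.0, 1.0]] dict_keys(['camera_matrix', 'T'])
hatch [([235.0, 206.0, 349.0, 299.0], 0.95)]
cover_0 [([232.0, 205.0, 345.0, 297.0], 0.8), ([251.0, 216.0, 333.0, 281.0], 0.39)]
door [([250.0, 214.0, 335.0, 280.0], 0.68)]
marker []
chisel [([317.0, 172.0, 373.0, 187.0], 0.63)]
rosette_mid [([234.0, 204.0, 346.0, 299.0], 0.21)]
rosette_small [([192.0, 314.0, 220.0, 339.0], 0.69), ([232.0, 204.0, 346.0, 299.0], 0.44)]
```

```bash
python3 - <<'E'
import cv2
im=cv2.imread("pics/top0.png"); cv2.imwrite("pics/topc.png",cv2.resize(im[130:330,200:410],None,fx=3.7,fy=3.0*0+2.98,interpolation=2) if 0 else cv2.resize(im[130:330,140:400],None,fx=3,fy=3,interpolation=2))
im=cv2.imread("pics/side0.png"); cv2.imwrite("pics/sidec.png",cv2.resize(im[170:350,150:400],None,fx=3,fy=3,interpolation=2))
E
```

```text
(no output)
```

View pics/topc.png

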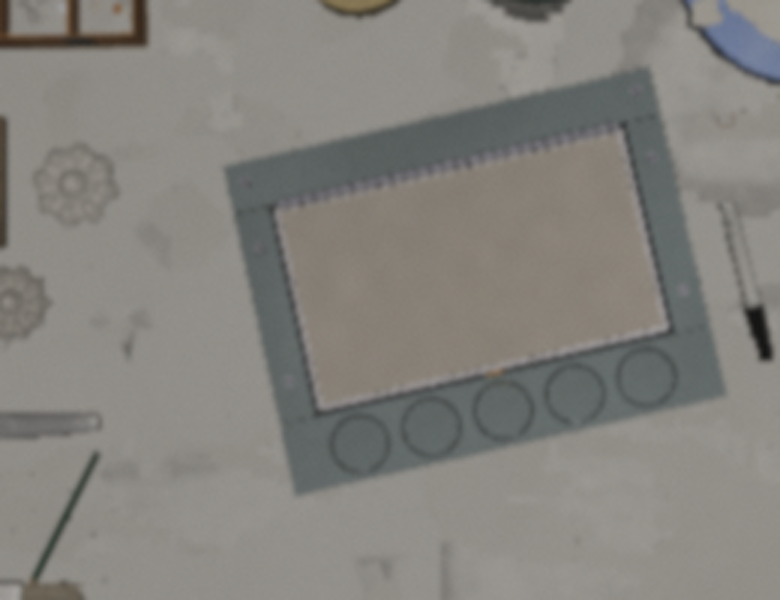

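View pics/sidec.png

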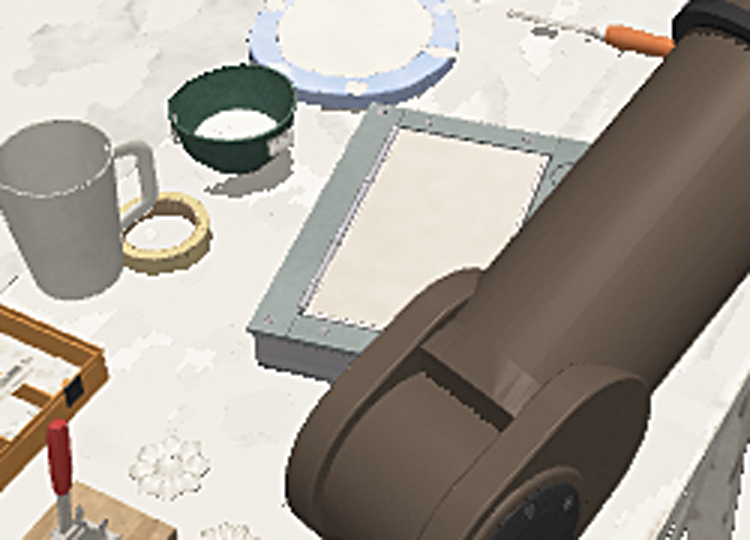

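The top crop shows the hatch's five caps at crop px (360,444), (432,427), (503,410), (575,394) and (646,377). The marker is just off the right side and the small rosettes are to the left. The side crop shows the hinge-side corners at (248,330) and (378,104), and the arm hides the caps.

```bash
cat > h.py <<'E'
from cell import *
import numpy as np
def ray(n,uv,m=None):
    m=m or camera_model(n); K=m["camera_matrix"]; T=m["T"]; K=np.array(K);T=np.array(T)
    d=np.array([(uv[0]-K[0,2])/K[0,0],-(uv[1]-K[1,2])/K[1,1],-1.])
    return T[:3,3],T[:3,:3]@d
def onz(n,uv,z):
    o,d=ray(n,uv); return o+d*(z-o[2])/d[2]
def tri(a,b):
    (o1,d1),(o2,d2)=a,b
    t=np.linalg.lstsq(np.c_[d1,-d2],o2-o1,rcond=None)[0]
    p,q=o1+t[0]*d1,o2+t[1]*d2; return (p+q)/2,np.linalg.norm(p-q)
E
python3 - <<'E'
from h import *
t=lambda u,v:(u/3+140-.33,v/3+130-.33)
s=lambda u,v:(u/3+150-.33,v/3+170-.33)
for a,b in [((226,166),(248,330)),((648,68),(378,104))]: print(tri(ray("top",t(*a)),ray("side",s(*b))))
c=np.array([onz("top",t(*p),.06) for p in [(226,166),(648,68),(725,394),(296,494)]]); print(c.round(4))
print("sizes",[np.linalg.norm(c[i]-c[(i+1)%4]).round(3) for i in range(4)],"centre",c.mean(0).round(4))
ax=(c[0]+c[1]-c[2]-c[3]);ax/=np.linalg.norm(ax);print("axis x",ax,np.degrees(np.arctan2(ax[1],ax[0])))
caps=np.array([onz("top",t(*p),.059) for p in [(646,377),(575,394),(503,410),(432,427),(360,444)]]);print(caps.round(4))
R=np.array([[ax[0],ax[1]],[-ax[1],ax[0]]]);print(((caps-c.mean(0))[:,:2]@R.T).round(4))
from scipy.spatial.transform import Rotation as Ro
print(Ro.from_rotvec(observe()["ee_rot"]).as_matrix().round(3))
E
```

```text
(array([0.68589042, 0.15089571, 0.05610762]), np.float64(0.0028588416256377373))
(array([ 0.75505966, -0.18889928,  0.05991689]), np.float64(0.008781230150900031))
[[ 0.6866  0.1507  0.06  ]
 [ 0.7591 -0.1871  0.06  ]
 [ 0.4983 -0.243   0.06  ]
 [ 0.425   0.0965  0.06  ]]
sizes [np.float64(0.346), np.float64(0.267), np.float64(0.347), np.float64(0.267)] centre [ 0.5923 -0.0457  0.06  ]
axis x [ 9.78508059e-01  2.06208579e-01 -4.15939125e-16] 11.90025727019398
[[ 0.5128 -0.181   0.059 ]
 [ 0.5003 -0.1247  0.059 ]
 [ 0.4886 -0.0677  0.059 ]
 [ 0.476  -0.0114  0.059 ]
 [ 0.4635  0.0458  0.059 ]]
[[-1.057e-01 -1.160e-01]
 [-1.063e-01 -5.840e-02]
 [-1.060e-01 -1.000e-04]
 [-1.066e-01  5.760e-02]
 [-1.071e-01  1.160e-01]]
[[-0.937  0.349  0.   ]
 [ 0.349  0.937  0.   ]
 [-0.     0.    -1.   ]]
```

>>> apply_moves(
  motion=[
    {"x": 1, "y": -3, "z": 3, "yaw": 5, "hand": -1},
    {"x": 4, "y": -9, "z": 5, "yaw": 10, "hand": -1},
    {"x": 7, "y": -15, "z": 5, "yaw": 16, "hand": -1},
    {"x": 10, "y": -21, "z": 5, "yaw": 22, "hand": -1},
    {"x": 12, "y": -27, "z": 4, "yaw": 27, "hand": -1},
    {"x": 15, "y": -33, "z": 2, "yaw": 32, "hand": -1},
    {"x": 18, "y": -39, "z": 0, "yaw": 32.2, "hand": -1},
    {"x": 20, "y": -45, "z": -3, "yaw": 32.2, "hand": -1},
    {"x": 22.5, "y": -50, "z": -7, "yaw": 32.2, "hand": -1},
    {"x": 24, "y": -54.1, "z": -10, "yaw": 32.2, "hand": -1},
  ],
)

```text
clock: 2.05
position: [0.4483, 0.0706, 0.1456]
ee_rot: [-0.322, 3.123, 0.001]
force: [1.4, 0.6, -0.0]
width: 0.01
gripper_force: 0.0
```

>>> apply_moves(
  motion=[
    {"z": 0, "hand": -1},
    {"z": 0, "hand": -1},
    {"z": 0, "hand": -1},
  ],
)

```text
schema error: expected keys x, y, z, yaw, hand
```

```bash
python3 - <<'E'
from h import *
import cv2
s=observe();print(s["position"].round(4),s["ee_rot"].round(3),s["force"].round(2))
cv2.imwrite("pics/w1.png",get_image("wrist"))
m=camera_model("wrist");print(m["camera_matrix"],m["T"].round(3))
K=np.array(m["camera_matrix"]);T=np.array(m["T"])
for p in [(.5128,-.181,.059),(.5003,-.1247,.059),(.4886,-.0677,.059),(.476,-.0114,.059),(.4635,.0458,.059)]:
    q=T[:3,:3].T@(np.array(p)-T[:3,3]); x,y,z=q[0],-q[1],-q[2]; r=np.hypot(x,y);a=np.arctan2(r,z)
    print((K[0,2]+K[0,0]*a*x/r).round(1),(K[1,2]+K[1,1]*a*y/r).round(1))
E
```

```text
[0.4483 0.0706 0.1456] [-3.220e-01  3.123e+00  1.000e-03] [ 1.45  0.56 -0.02]
[[371.64829954   0.         321.32551126]
 [  0.         371.64829954 242.22324949]
 [  0.           0.           1.        ]] [[-0.197 -0.94  -0.277  0.374]
 [ 0.98  -0.19  -0.053  0.049]
 [-0.003 -0.282  0.959  0.299]
 [ 0.     0.     0.     1.   ]]
33.0 263.6
80.2 264.1
139.6 265.5
210.4 265.2
292.0 264.7
```

View pics/w1.png

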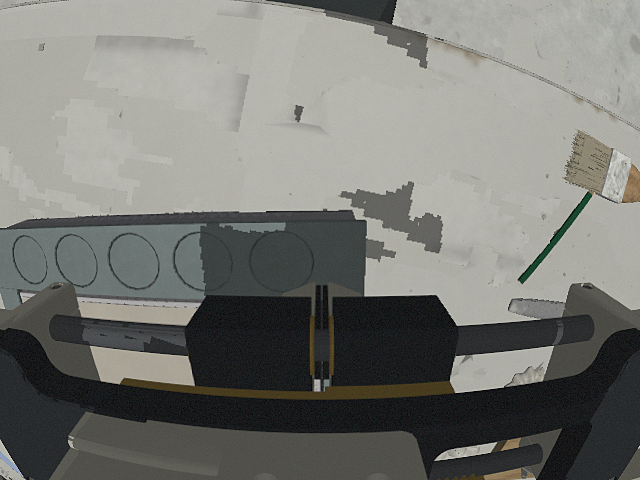

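The wrist view shows the caps at about (281,262) down to (30,259). The prediction was about 10 px off because the arm was still moving. I'll settle and check again.

>>> apply_moves(
  motion=[
    {"x": 0, "y": 0, "z": 0, "yaw": 0, "hand": -1},
    {"x": 0, "y": 0, "z": 0, "yaw": 0, "hand": -1},
    {"x": 0, "y": 0, "z": 0, "yaw": 0, "hand": -1},
    {"x": 0, "y": 0, "z": 0, "yaw": 0, "hand": -1},
  ],
)

```text
clock: 2.6
position: [0.4473, 0.0731, 0.1463]
ee_rot: [-0.324, 3.124, 0.001]
force: [0.4, -0.4, -0.1]
width: 0.005
gripper_force: 0.0
```

```bash
python3 - <<'E'
from h import *
import cv2
s=observe();print(s["position"].round(4),s["ee_rot"].round(3),s["force"].round(2))
m=camera_model("wrist")
im=get_image("wrist");cv2.imwrite("pics/w2.png",im)
K=np.array(m["camera_matrix"]);T=np.array(m["T"])
for p in [(.5128,-.181,.059),(.5003,-.1247,.059),(.4886,-.0677,.059),(.476,-.0114,.059),(.4635,.0458,.059)]:
    q=T[:3,:3].T@(np.array(p)-T[:3,3]); x,y,z=q[0],-q[1],-q[2]; r=np.hypot(x,y);a=np.arctan2(r,z)
    c=(int(K[0,2]+K[0,0]*a*x/r),int(K[1,2]+K[1,1]*a*y/r)); cv2.drawMarker(im,c,(0,0,255),0,14,1)
cv2.imwrite("pics/w2m.png",cv2.resize(im[180:420],(800,300)))
E
```

```text
[0.4473 0.0731 0.1463] [-3.240e-01  3.124e+00  1.000e-03] [ 0.38 -0.39 -0.09]
```

View pics/w2m.png

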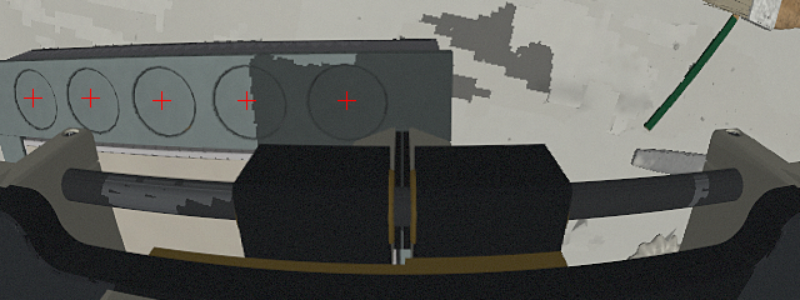

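The predicted crosses fall on the cap centres, so positions are good to about 1–2 mm. Next, feel cap 4.

>>> apply_moves(
  motion=[
    {"x": 1.0, "y": -2.8, "z": -3, "yaw": 0, "hand": -1},
    {"x": 1.0, "y": -2.8, "z": -7, "yaw": 0, "hand": -1},
    {"x": 1.0, "y": -2.8, "z": -8.4, "yaw": 0, "hand": -1},
    {"x": 1.0, "y": -2.8, "z": -8.7, "yaw": 0, "hand": -1},
    {"x": 1.0, "y": -2.8, "z": -8.9, "yaw": 0, "hand": -1},
    {"x": 1.0, "y": -2.8, "z": -8.9, "yaw": 0, "hand": -1},
    {"x": 1.0, "y": -2.8, "z": -8.9, "yaw": 0, "hand": -1},
  ],
)

```text
clock: 3.52
position: [0.4561, 0.0441, 0.0591]
ee_rot: [0.322, -3.124, -0.001]
force: [-12.1, -3.1, 33.8]
width: -0.0
gripper_force: 17.0
```

Cap 4 is solid (34 N). Next is cap 3.

>>> apply_moves(
  motion=[
    {"x": 0, "y": 0, "z": 1.5, "yaw": 0, "hand": -1},
    {"x": 1.25, "y": -5.7, "z": 1.5, "yaw": 0, "hand": -1},
    {"x": 1.25, "y": -5.7, "z": 1.2, "yaw": 0, "hand": -1},
    {"x": 1.25, "y": -5.7, "z": 0.3, "yaw": 0, "hand": -1},
    {"x": 1.25, "y": -5.7, "z": 0.05, "yaw": 0, "hand": -1},
    {"x": 1.25, "y": -5.7, "z": 0.05, "yaw": 0, "hand": -1},
    {"x": 1.25, "y": -5.7, "z": 0.05, "yaw": 0, "hand": -1},
  ],
)

```text
clock: 4.4
position: [0.4702, -0.0123, 0.0591]
ee_rot: [-0.323, 3.123, 0.001]
force: [-7.4, -3.5, 33.5]
width: 0.005
gripper_force: 17.4
```

Solid again. Next is cap 2.

>>> apply_moves(
  motion=[
    {"x": 0, "y": 0, "z": 1.5, "yaw": 0, "hand": -1},
    {"x": 1.2, "y": -5.6, "z": 1.5, "yaw": 0, "hand": -1},
    {"x": 1.2, "y": -5.6, "z": 1.2, "yaw": 0, "hand": -1},
    {"x": 1.2, "y": -5.6, "z": 0.3, "yaw": 0, "hand": -1},
    {"x": 1.2, "y": -5.6, "z": 0.0, "yaw": 0, "hand": -1},
    {"x": 1.2, "y": -5.6, "z": 0.0, "yaw": 0, "hand": -1},
    {"x": 1.2, "y": -5.6, "z": 0.0, "yaw": 0, "hand": -1},
  ],
)

```text
clock: 5.28
position: [0.4815, -0.0681, 0.0573]
ee_rot: [0.323, -3.124, -0.001]
force: [-0.8, 0.7, 0.7]
width: 0.001
gripper_force: 0.5
```

Cap 2 gives. Press further.

>>> apply_moves(
  motion=[
    {"x": 0, "y": 0, "z": -0.2, "yaw": 0, "hand": -1},
    {"x": 0, "y": 0, "z": -0.4, "yaw": 0, "hand": -1},
    {"x": 0, "y": 0, "z": -0.5, "yaw": 0, "hand": -1},
    {"x": 0, "y": 0, "z": -0.5, "yaw": 0, "hand": -1},
  ],
)

```text
clock: 5.78
position: [0.4817, -0.0687, 0.0524]
ee_rot: [0.322, -3.125, -0.001]
force: [-0.6, 2.6, 4.9]
width: 0.007
gripper_force: 2.1
```

```bash
python3 - <<'E'
from h import *
import cv2
s=observe();print(s["position"].round(4),s["force"].round(2))
a=get_image("top")[130:330,140:400];b=get_image("side")[170:350,150:400]
cv2.imwrite("pics/o3.png",np.hstack([cv2.resize(a,(400,308)),cv2.resize(b,(400,308))]))
E
```

```text
[ 0.4817 -0.0687  0.0524] [-0.55  2.64  4.91]
```

View pics/o3.png

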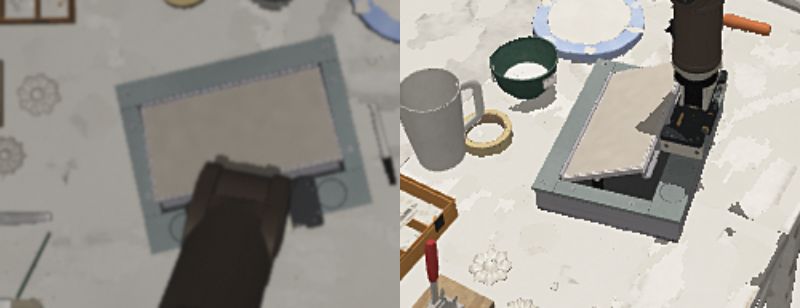

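The door has sprung ajar with its free edge up, and the gripper stands clear in front of it. Now let the button go, back off, and shift left of the keeper.

>>> apply_moves(
  motion=[
    {"x": -0.3, "y": -0.1, "z": 1.0, "yaw": 0, "hand": -1},
    {"x": -1.0, "y": -0.2, "z": 2.5, "yaw": 0, "hand": -1},
    {"x": -2.0, "y": -0.4, "z": 3.3, "yaw": 0, "hand": -1},
    {"x": -2.6, "y": 2.5, "z": 3.3, "yaw": 0, "hand": -1},
    {"x": -3.2, "y": 5.5, "z": 3.3, "yaw": 0, "hand": -1},
    {"x": -3.2, "y": 5.5, "z": 3.3, "yaw": 0, "hand": -1},
    {"x": -3.2, "y": 5.5, "z": 3.3, "yaw": 0, "hand": -1},
    {"x": -3.2, "y": 5.5, "z": 3.3, "yaw": 0, "hand": -1},
  ],
)

```text
clock: 6.88
position: [0.4497, -0.015, 0.0855]
ee_rot: [-0.319, 3.125, -0.001]
force: [1.1, -0.2, -0.0]
width: 0.003
gripper_force: 0.0
```

```bash
python3 - <<'E'
from h import *
import cv2
s=observe();print(s["position"].round(4),s["force"].round(2))
a=get_image("wrist");b=get_image("side")[170:350,150:400]
cv2.imwrite("pics/o4.png",np.hstack([cv2.resize(a,(400,300)),cv2.resize(b,(400,300))]))
from scipy.spatial.transform import Rotation
ax=np.array([.9785,.206]);ay=np.array([-.206,.9785]);c=np.array([.5923,-.0457])
p=s["position"]
for th,lead in [(.4,-8),(.4,4),(.55,8),(.7,8),(.85,8),(1,8),(1.15,8),(1.3,8),(1.45,8),(1.57,8),(1.7,8),(1.8,8)]:
    C=np.array([93-166*np.cos(th)-10*np.sin(th)-9.5+lead,60+166*np.sin(th)-10*np.cos(th)-25])/1000
    w=c+ax*C[0]+ay*.06
    print(th,((np.r_[w,C[1]]-p)*100).round(1))
E
```

```text
[ 0.4497 -0.015   0.0855] [ 1.11 -0.21 -0.01]
0.4 [5.1 1.1 0.5]
0.4 [6.2 1.4 0.5]
0.55 [7.6 1.7 2.8]
0.7 [8.9 1.9 4.9]
0.85 [10.5  2.3  6.8]
1 [12.4  2.7  8.4]
1.15 [14.4  3.1  9.7]
1.3 [16.7  3.6 10.7]
1.45 [19.   4.1 11.3]
1.57 [21.   4.5 11.5]
1.7 [23.1  4.9 11.5]
1.8 [24.7  5.3 11.3]
```

View pics/o4.png

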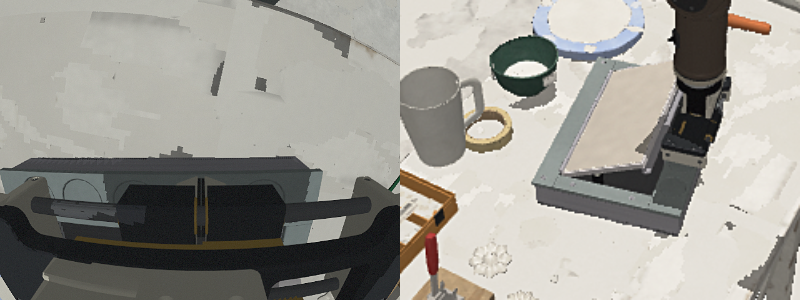

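The door is ajar, the button is clear, and the hand stands in front of the free edge, left of the middle. Move in to touch and start lifting.

>>> apply_moves(
  motion=[
    {"x": 2.5, "y": 0.6, "z": 0.3, "yaw": 0, "hand": -1},
    {"x": 5.0, "y": 1.1, "z": 0.5, "yaw": 0, "hand": -1},
    {"x": 6.2, "y": 1.4, "z": 0.5, "yaw": 0, "hand": -1},
    {"x": 6.9, "y": 1.5, "z": 1.6, "yaw": 0, "hand": -1},
    {"x": 7.6, "y": 1.7, "z": 2.8, "yaw": 0, "hand": -1},
    {"x": 8.3, "y": 1.8, "z": 3.9, "yaw": 0, "hand": -1},
    {"x": 8.9, "y": 1.9, "z": 4.9, "yaw": 0, "hand": -1},
    {"x": 8.9, "y": 1.9, "z": 4.9, "yaw": 0, "hand": -1},
    {"x": 8.9, "y": 1.9, "z": 4.9, "yaw": 0, "hand": -1},
  ],
)

```text
clock: 8.1
position: [0.5149, 0.0, 0.1288]
ee_rot: [0.31, -3.08, -0.001]
force: [-69.4, -11.3, 35.5]
width: 0.006
gripper_force: 35.7
```

```bash
python3 - <<'E'
from h import *
import cv2
s=observe();print(s["position"].round(4),s["force"].round(2))
b=get_image("side")[130:350,150:420]
cv2.imwrite("pics/o5.png",cv2.resize(b,None,fx=2.2,fy=2.2))
E
```

```text
[0.5149 0.     0.1288] [-69.35 -11.25  35.53]
```

View pics/o5.png

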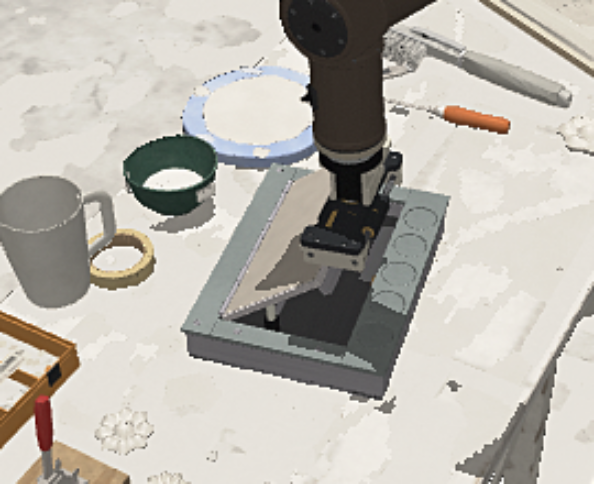

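The door is lifted a little, with its front-left corner at about (340,275), but I'm pushing too hard along it (69 N toward the hinge). Estimate the angle and ease off.

```bash
cat >> h.py <<'E'
ax=np.array([.9785,.206,0]);ay=np.array([-.206,.9785,0]);hc=np.array([.5923,-.0457,0])
def hz(p): d=np.array(p)-hc; return np.array([d@ax,d@ay,d[2]])*1000
def theta(uv,yl=.142):
    o,d=ray("side",uv); t=(yl-(o-hc)@ay)/(d@ay); q=hz(o+t*d); return q,np.arctan2(q[2]-60,93-q[0]),np.hypot(q[2]-60,93-q[0])
E
python3 - <<'E'
from h import *
for uv in [(150+338/2.2,130+272/2.2),(150+225/2.2,130+315/2.2),(305,272)]: print(theta(uv))
print(hz(observe()["position"]))
E
```

```text
(array([-70.00626377, 142.        , 184.23713137]), np.float64(0.6512392700640962), np.float64(204.95342602148665))
(array([ 82.39112117, 142.        ,  65.63615793]), np.float64(0.48834799595205275), np.float64(12.013100607192346))
(array([-73.11291974, 142.        , 116.41253741]), np.float64(0.32738309543569005), np.float64(175.4305460306781))
[-66.40233434  60.68967385 128.78748428]
```

>>> apply_moves(
  motion=[
    {"x": -1.2, "y": -0.2, "z": 0.0, "yaw": 0, "hand": -1},
    {"x": -1.8, "y": -0.4, "z": 0.1, "yaw": 0, "hand": -1},
    {"x": -1.8, "y": -0.4, "z": 0.1, "yaw": 0, "hand": -1},
  ],
)

```text
clock: 8.52
position: [0.517, -0.0, 0.1345]
ee_rot: [0.319, -3.119, -0.0]
force: [-11.4, -1.8, 4.5]
width: 0.001
gripper_force: 5.5
```

I'm near the lip of the edge. Back off and re-engage lower and gentler.

>>> apply_moves(
  motion=[
    {"x": -2.0, "y": -0.4, "z": 0.0, "yaw": 0, "hand": -1},
    {"x": -3.5, "y": -0.7, "z": -2.0, "yaw": 0, "hand": -1},
    {"x": -3.5, "y": -0.7, "z": -6.3, "yaw": 0, "hand": -1},
    {"x": -3.0, "y": -0.6, "z": -6.3, "yaw": 0, "hand": -1},
    {"x": -2.2, "y": -0.4, "z": -6.3, "yaw": 0, "hand": -1},
    {"x": -1.4, "y": -0.3, "z": -6.3, "yaw": 0, "hand": -1},
    {"x": -1.0, "y": -0.2, "z": -6.3, "yaw": 0, "hand": -1},
    {"x": -1.0, "y": -0.2, "z": -6.3, "yaw": 0, "hand": -1},
  ],
)

```text
clock: 9.52
position: [0.4988, -0.0032, 0.0703]
ee_rot: [0.317, -3.102, -0.0]
force: [-33.6, -6.8, 8.1]
width: 0.002
gripper_force: 17.2
```

```bash
python3 - <<'E'
from h import *
import cv2
s=observe();print(s["position"].round(4),hz(s["position"]),s["force"].round(2))
b=get_image("side")[130:350,150:420]
cv2.imwrite("pics/o6.png",cv2.resize(b,None,fx=2.7,fy=2.7))
E
```

```text
[ 0.4988 -0.0032  0.0703] [-82.72405633  60.79976061  70.32136415] [-33.6   -6.84   8.09]
```

View pics/o6.png

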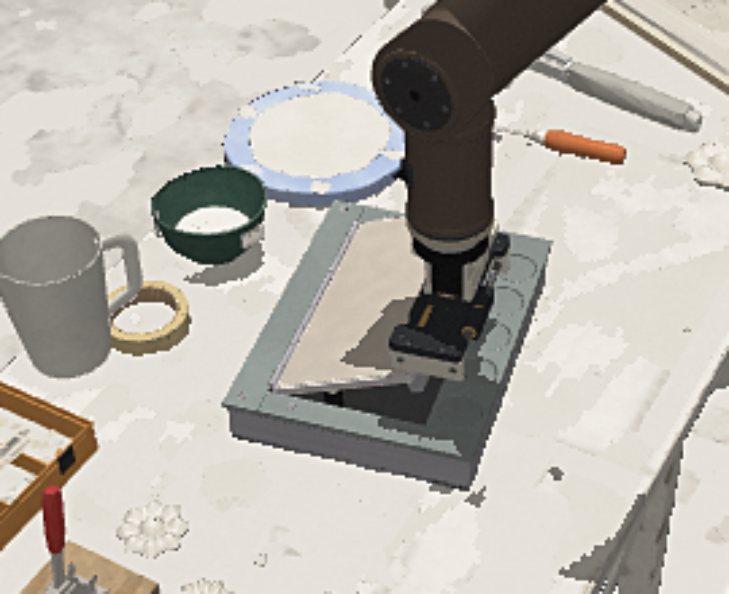

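The door got pushed down to about 0.24 rad. Back off so it springs back up, then touch lightly and lift along the arc.

>>> apply_moves(
  motion=[
    {"x": -1.5, "y": -0.3, "z": 0.0, "yaw": 0, "hand": -1},
    {"x": -2.4, "y": -0.5, "z": 0.0, "yaw": 0, "hand": -1},
    {"x": -2.4, "y": -0.5, "z": 0.0, "yaw": 0, "hand": -1},
    {"x": -1.4, "y": -0.3, "z": 0.0, "yaw": 0, "hand": -1},
    {"x": -0.6, "y": -0.1, "z": 0.1, "yaw": 0, "hand": -1},
    {"x": -0.4, "y": -0.1, "z": 0.4, "yaw": 0, "hand": -1},
    {"x": 0.0, "y": 0.0, "z": 0.8, "yaw": 0, "hand": -1},
    {"x": 0.4, "y": 0.1, "z": 1.5, "yaw": 0, "hand": -1},
    {"x": 0.7, "y": 0.15, "z": 2.2, "yaw": 0, "hand": -1},
    {"x": 0.7, "y": 0.15, "z": 2.2, "yaw": 0, "hand": -1},
  ],
)

```text
clock: 10.82
position: [0.505, -0.0019, 0.0911]
ee_rot: [0.316, -3.1, -0.0]
force: [-37.1, -7.9, 11.8]
width: 0.007
gripper_force: 19.3
```

>>> apply_moves(
  motion=[
    {"x": -0.6, "y": -0.1, "z": 0.0, "yaw": 0, "hand": -1},
    {"x": -1.0, "y": -0.2, "z": 0.0, "yaw": 0, "hand": -1},
    {"x": -1.0, "y": -0.2, "z": 0.0, "yaw": 0, "hand": -1},
  ],
)

```text
clock: 11.2
position: [0.506, -0.0018, 0.0937]
ee_rot: [0.321, -3.121, 0.0]
force: [-9.4, -2.6, 0.5]
width: 0.004
gripper_force: 4.5
```

```bash
python3 - <<'E'
from h import *
import cv2
s=observe();print(s["position"].round(4),hz(s["position"]),s["force"].round(2))
b=get_image("side")
print([(d["rect"],d["p"]) for d in silhouettes("door","side")])
cv2.imwrite("pics/o7.png",cv2.resize(b[220:320,210:350],None,fx=5.6,fy=5.6,interpolation=2))
E
```

```text
[ 0.506  -0.0018  0.0937] [-75.41778607  60.6932353   93.67752148] [-9.39 -2.57  0.45]
[([250.4, 209.4, 307.2, 275.0], 0.55)]
```

View pics/o7.png

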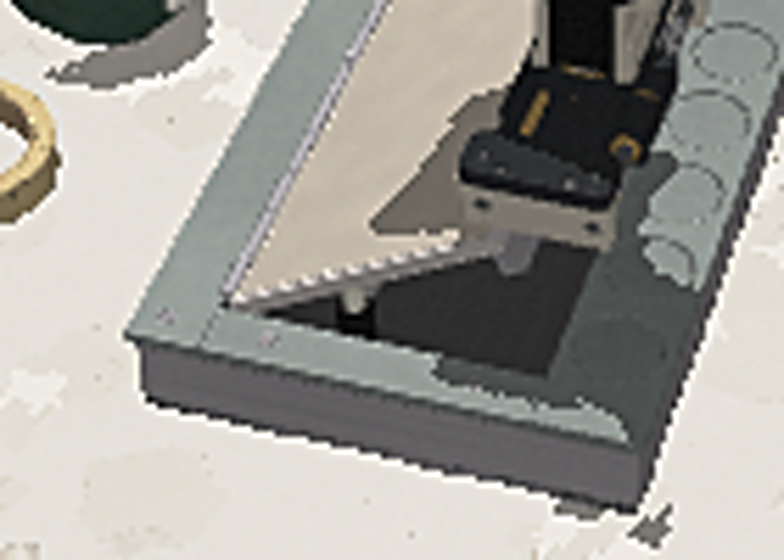

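The crop shows the keeper is a lip hanging under the free edge. The fingers bear on its lower edge, so the lever geometry differs from what I assumed, and recomputing gives a door angle of about 0.5. I'll follow that arc with a small lead.

>>> apply_moves(
  motion=[
    {"x": 0.3, "y": 0.1, "z": 0.7, "yaw": 0, "hand": -1},
    {"x": 0.6, "y": 0.1, "z": 1.45, "yaw": 0, "hand": -1},
    {"x": 1.0, "y": 0.2, "z": 2.2, "yaw": 0, "hand": -1},
    {"x": 1.4, "y": 0.3, "z": 2.95, "yaw": 0, "hand": -1},
    {"x": 1.8, "y": 0.4, "z": 3.65, "yaw": 0, "hand": -1},
    {"x": 2.3, "y": 0.5, "z": 4.35, "yaw": 0, "hand": -1},
    {"x": 2.3, "y": 0.5, "z": 4.35, "yaw": 0, "hand": -1},
  ],
)

```text
clock: 12.18
position: [0.5313, 0.0036, 0.1383]
ee_rot: [0.322, -3.125, 0.0]
force: [-4.5, -1.7, 2.6]
width: 0.01
gripper_force: 2.5
```

>>> apply_moves(
  motion=[
    {"x": 0.7, "y": 0.1, "z": 0.7, "yaw": 0, "hand": -1},
    {"x": 1.2, "y": 0.3, "z": 1.3, "yaw": 0, "hand": -1},
    {"x": 1.8, "y": 0.4, "z": 1.9, "yaw": 0, "hand": -1},
    {"x": 2.4, "y": 0.5, "z": 2.5, "yaw": 0, "hand": -1},
    {"x": 3.0, "y": 0.6, "z": 3.1, "yaw": 0, "hand": -1},
    {"x": 3.7, "y": 0.8, "z": 3.6, "yaw": 0, "hand": -1},
    {"x": 4.3, "y": 0.9, "z": 4.1, "yaw": 0, "hand": -1},
    {"x": 5.0, "y": 1.05, "z": 4.6, "yaw": 0, "hand": -1},
    {"x": 5.0, "y": 1.05, "z": 4.6, "yaw": 0, "hand": -1},
  ],
)

```text
clock: 13.3
position: [0.5816, 0.0143, 0.1843]
ee_rot: [-0.322, 3.124, 0.0]
force: [-2.2, 0.5, 0.4]
width: 0.005
gripper_force: 0.6
```

```bash
python3 - <<'E'
from h import *
import cv2
s=observe();print(hz(s["position"]),s["force"].round(2))
b=get_image("side")
for n in("side","top"):
    if n=="top": get_image(n)
    print([(d["rect"],d["p"]) for d in silhouettes("door",n)])
cv2.imwrite("pics/o8.png",cv2.resize(b[130:320,190:370],None,fx=3,fy=3,interpolation=2))
E
```

```text
[  1.87874654  60.94819808 184.28053089] [-2.23  0.48  0.37]
[([253.1, 231.5, 280.9, 274.5], 0.54)]
[([270.7, 173.6, 349.4, 205.3], 0.96), ([153.7, 176.9, 178.7, 206.4], 0.32)]
```

>>> apply_moves(
  motion=[
    {"x": 0.8, "y": 0.15, "z": 0.4, "yaw": 0, "hand": -1},
    {"x": 1.5, "y": 0.3, "z": 0.8, "yaw": 0, "hand": -1},
    {"x": 2.3, "y": 0.45, "z": 1.1, "yaw": 0, "hand": -1},
    {"x": 3.0, "y": 0.6, "z": 1.4, "yaw": 0, "hand": -1},
    {"x": 4.6, "y": 0.95, "z": 1.9, "yaw": 0, "hand": -1},
    {"x": 6.2, "y": 1.3, "z": 2.3, "yaw": 0, "hand": -1},
    {"x": 7.8, "y": 1.65, "z": 2.4, "yaw": 0, "hand": -1},
    {"x": 9.2, "y": 1.95, "z": 2.4, "yaw": 0, "hand": -1},
    {"x": 9.8, "y": 2.1, "z": 2.4, "yaw": 0, "hand": -1},
    {"x": 9.8, "y": 2.1, "z": 2.4, "yaw": 0, "hand": -1},
  ],
)

```text
clock: 14.75
position: [0.6789, 0.0351, 0.2076]
ee_rot: [0.322, -3.125, 0.0]
force: [-0.2, -0.7, -0.4]
width: 0.005
gripper_force: 0.0
```

```bash
python3 - <<'E'
from h import *
import cv2
s=observe();print(hz(s["position"]),s["force"].round(2))
b=get_image("side")
for n in("side","top"):
    if n=="top": a=get_image(n)
    print([(d["rect"],d["p"]) for d in silhouettes("door",n)])
cv2.imwrite("pics/o9.png",np.hstack([cv2.resize(b[130:320,190:370],(400,422)),cv2.resize(a[120:310,200:380],(400,422))]))
E
```

```text
[101.37204656  61.21450206 207.62497111] [-0.16 -0.66 -0.38]
[([225.6, 186.3, 285.5, 273.7], 0.96)]
[([240.9, 132.9, 345.7, 195.7], 0.84)]
```

View pics/o9.png

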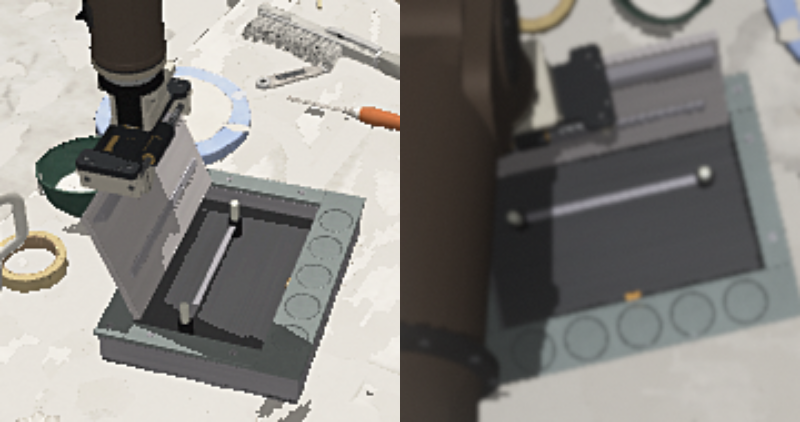

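The door is up and leaning back past upright, with no force on the hand. Retreat toward the robot.

>>> apply_moves(
  motion=[
    {"x": -2, "y": -0.4, "z": 0, "yaw": 0, "hand": -1},
    {"x": -5, "y": -1, "z": 0, "yaw": 0, "hand": -1},
    {"x": -10, "y": -2, "z": 0, "yaw": 0, "hand": -1},
    {"x": -15, "y": -3, "z": 1, "yaw": 0, "hand": -1},
    {"x": -20, "y": -4, "z": 4, "yaw": 0, "hand": -1},
    {"x": -22, "y": -4, "z": 5, "yaw": 0, "hand": -1},
    {"x": -22, "y": -4, "z": 5, "yaw": 0, "hand": -1},
    {"x": -22, "y": -4, "z": 5, "yaw": 0, "hand": -1},
    {"x": -22, "y": -4, "z": 5, "yaw": 0, "hand": -1},
    {"x": -22, "y": -4, "z": 5, "yaw": 0, "hand": -1},
  ],
)

```text
clock: 16.2
position: [0.459, -0.0049, 0.2572]
ee_rot: [0.322, -3.124, 0.001]
force: [0.1, 0.5, 1.2]
width: 0.006
gripper_force: 0.0
```

```bash
python3 - <<'E'
from h import *
for i in range(6): b=get_image("side")
m=silhouettes("door","side"); print([(d["rect"],d["p"]) for d in m])
get_image("top");r=silhouettes("door","top"); print([(d["rect"],d["p"]) for d in r])
s=observe();print(s["clock"],s["position"],s["force"].round(2),np.abs(s["dq"]).max())
# expected bounding boxes of the door at angles
for th in (.4,1.6,1.75,1.92):
  for n in("side","top"):
    c=camera_model(n);K=np.array(c["camera_matrix"]);T=np.array(c["T"]);P=[]
    for rr in(0,.166):
      for y in(-.142,.142):
        p=hc+ax*(.093-rr*np.cos(th))+ay*y+np.array([0,0,.06+rr*np.sin(th)])
        q=T[:3,:3].T@(p-T[:3,3]);P.append([K[0,2]+K[0,0]*q[0]/-q[2],K[1,2]-K[1,1]*q[1]/-q[2]])
    P=np.array(P);print(th,n,P.min(0).round(),P.max(0).round())
E
```

```text
[([227.1, 168.0, 287.1, 277.1], 0.95)]
[([210.5, 133.7, 345.2, 200.8], 0.74), ([463.7, 164.6, 489.0, 255.2], 0.28)]
16.65 [ 0.45869536 -0.00490997  0.25785459] [-0.53  0.49  0.51] 0.0016508323579160471
0.4 side [249. 205.] [328. 274.]
0.4 top [231. 172.] [363. 260.]
1.6 side [242. 169.] [282. 274.]
1.6 top [215. 155.] [348. 198.]
1.75 side [234. 168.] [282. 274.]
1.75 top [213. 144.] [347. 198.]
1.92 side [224. 169.] [282. 274.]
1.92 top [211. 132.] [347. 198.]
```

The door's outline in both views matches 1.92 rad, at the stop, and the robot is clear.

```bash
python3 -c "from cell import sign_off; print(sign_off())"
```

```text
the job is handed in; nothing more can be done
None
```

The hatch is open and handed in: the button was cap 2 (the middle one), the door rests at its stop (about 1.92 rad), the hand is clear of everything, and no verdict came back from the judge.

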